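# Point out the brass tee and its bin, then log it

### The job

Show the bench camera where a part is to be put away: point down at the brass tee and stay there about two seconds with the fingertips a few centimetres above its middle, then point in the same way for about two seconds just above the middle of the green bin's mouth, and then press the green button on the tally box fully down to log it and let it come back up. Do not point at any of the other fittings or bins: pass well above them, 10 cm being enough. Touch, lift or move none of the fittings, bins or other loose things, and leave the red button alone.

Things in the scene. Friction and masses are not known exactly. Their poses are not given: they have to be found in the camera images.
- brass_tee: The brass (yellow metal) tee. Pipe fitting, 42 mm thick over its collars, lying flat on a grey bench mat 3 mm thick, any yaw. Body frame: origin at its underside below the middle junction; z up. Straight run 84 mm long along its y axis, one branch reaching 42 mm along its -x. Loose, about 0.4 kg.
- brass_tee_top (a point): Point on the top of the brass tee, over its junction, 36 mm above its underside (the collars rise 6 mm higher). This is the spot to point at; anywhere within 2 cm of it sideways is good.
- brass_elbow: A brass 90-degree elbow (L shape). Pipe fitting, 42 mm thick over its collars, lying flat on a grey bench mat 3 mm thick, any yaw. Body frame: origin at its underside below the middle of the L; z up. Its corner is at (12, 12) mm, with legs reaching 42 mm from the corner along -x and -y. Not to be pointed at.
- brass_elbow_top (a point): Point 36 mm above the underside of the brass elbow, over its origin.
- grey_tee: A grey plastic tee, same shape and size as the brass tee. Not to be pointed at.
- grey_tee_top (a point): Point on the top of the grey tee, over its junction, 36 mm above its underside.
- black_elbow: A black plastic elbow, same shape and size as the brass elbow. Not to be pointed at.
- black_elbow_top (a point): Point 36 mm above the underside of the black elbow, over its origin.
- green_bin: The green stacking bin, fixed on the bench, open at the top: 130 mm deep (its x), 100 mm wide (its y), 65 mm high, walls 3 mm; a low 34 mm lip faces the robot (its -x). Origin at the centre of its underside, z up. Some short fittings lie in it, none above 30 mm.
- green_bin_mouth (a point): Centre of the green bin's mouth, level with its rim, 65 mm above the bench. This is the spot to point at, from above; within 3 cm sideways is good.
- red_bin: The red stacking bin, fixed on the bench, open at the top: 130 mm deep (its x), 100 mm wide (its y), 65 mm high, walls 3 mm; a low 34 mm lip faces the robot (its -x). Origin at the centre of its underside, z up. Some short fittings lie in it, none above 30 mm. Not to be pointed at.
- red_bin_mouth (a point): Centre of the red bin's mouth, level with its rim, 65 mm above the bench.
- blue_bin: The blue stacking bin, fixed on the bench, open at the top: 130 mm deep (its x), 100 mm wide (its y), 65 mm high, walls 3 mm; a low 34 mm lip faces the robot (its -x). Origin at the centre of its underside, z up. Some short fittings lie in it, none above 30 mm. Not to be pointed at.
- blue_bin_mouth (a point): Centre of the blue bin's mouth, level with its rim, 65 mm above the bench.
- tally_box: Grey tally box, 100 mm (its x) by 160 mm (its y) by 45 mm high, fixed on the bench; a small dark display and two round push buttons on its top. Origin at the centre of its underside. Green button at (-12, -42) mm, red one at (-12, 42) mm in its frame; nothing else on it can be worked.
- log_button_top (a point): Centre of the top face of the green push button (cap 34 mm across), pressed straight down.
- log_button (a joint): Travel of the green button: 0 up, 0.006 m fully down; spring return, about 5 N at the bottom. It counts from 0.004 m.
- undo_button_top (a point): Centre of the top face of the red push button, same make, 84 mm from the green one. Not to be pressed.
- undo_button (a joint): Travel of the red button, 0 up, 0.006 m fully down. Must stay up.
- wrench: Loose steel wrench lying on the right of the bench. Bystander.
- oil_can: Loose can, 60 mm across, 130 mm high, yellow label, on the right of the bench. Bystander.
- mug: Loose white mug, 80 mm across, 90 mm high, handle at its +y, at the left rear. Bystander.
Mind the look-alikes: they are no part of the job. What is shaped like the brass_tee but pink is not meant.

How it is judged:
By the outcome, as a careful person would: the job done as asked, in the order asked, and still so for the second after the job is handed in, with the robot touching nothing.
It also fails if it takes over 54 s, if anything falls off the work surface, if the arm or the gripper's body presses on something with over 40 N, if the wrist force passes 120 N, or if a joint passes its speed limit or range.

### The arm

A 6-joint arm with a two-finger parallel gripper is mounted at the origin on the work surface. World frame = base frame: x ahead of the robot, y to its left, z up, the work surface at z = 0. Lengths are in m, angles in rad, forces in N, time in s.
With the tool pointing down it reaches from about 0.25 to 0.725 m from the base axis. Payload 9.7 kg.
Tool frame: the origin (TCP) lies at the very end of the fingers, on their centre line; the grasp point (between the pads) lies 19 mm behind it (tcp_to_grasp is the distance from the TCP to the grasp point, in m); z points along the fingers, y is the direction in which the jaws open and shut (so a half turn about z gives the same grasp; the last joint's range is limited). The gripper opens to 85 mm and grips with 20 to 120 N. Pads are 22 mm wide; open, the fingers measure 114 mm over their backs; the gripper's body (76 mm by 85 mm) begins 54 mm behind the grasp point. The pads swing forward as they close: fully open they stand 13 mm farther back than shut.
Start: joints at [1.123, 0.087, 0.176, 1.66, 0, 1.571], TCP at [0.238, 0.496, 0.231] pointing down, gripper open.
Joint ranges: [-3.13, 3.13], [-0.85, 1.81], [-1.15, 1.24], [-2.2, 2.28], [-1.44, 1.52], [-3.14, 3.14]. Speed limits (rad/s): [2.22, 2.22, 2.57, 3.14, 3.14, 3.14].

### API

Orientations are given as a rotation vector (axis times angle).
In Python, from cell import * gives the robot as it stands.
- The arm moves only by the shell command python3 -m pendant 'ROWS' [OPENING] [FORCE]. ROWS is JSON, a list of rows, each an object of numbers: "dx", "dy", "dz": the shift along the tool's x, y, z in mm; "turn": the turn about the tool's z in degrees. A call has 1 to 12 rows; each row is the pose to reach, as a shift and turn from the pose commanded when the call began, along the tool's axes at that moment; what a row does not reach only later rows make up. A row lasts 1/10 s, in which the tool goes at most 50 mm and 8.59 degrees, less where a joint would pass 70% of its speed; a pose out of reach is approached as far as the arm can. A call with a gripper value outside its range is refused whole. OPENING is the closure, from 0 (fully open) to 1 (shut), set as the call begins (- or left out, the last holds). The fingers move at their own pace and stop on an object; FORCE is the grip in N (left out, the last holds). Time passes only in rows, so rows that repeat a pose let the fingers close. It gives the time, the measured TCP pose, the force and the opening at its end, in the units of the state.
- sense(): the state, without advancing time (a new reading comes with each control period).
- grab_frame(name): name is "scene" or "top" or "wrist"; returns (picture, depth): 480x640x3 uint8, blue, green, red; 480x640 float32, m along the optical axis (not along the pixel's ray), 0 where there is no reading.
- camera_params(name): a dict with "vfov" (degrees; the focal length in pixels is half the picture's height over the tangent of half this angle, whatever the lens; pixels are square), "cx", "cy" (the principal point, pixels), "dist_coeffs" ([k1, k2, p1, p2, k3] as OpenCV has them; the pictures are not rectified), "extrinsics" (4x4, takes a point from camera to world coordinates). Camera axes: x right, y down, z forward; pixel columns grow to the right and rows downward; lengths in m; the calibration is good to about 2 mm. A picture is of the moment at which its call begins: read the wrist's pose just before it. camera_params takes no time and is no camera call; for the wrist camera it gives the pose at the moment of the call.
- close_job(): hands the job in, once; it reports no verdict.
Trained networks look in the newest picture that a camera, given by its name, has taken for a name from the list of things; names that differ only in an ending like _2 or _b are one class to them, and where a whole thing is asked for, a point or a joint stands for the part that bears it (a point fixed in the world has none). Each returns a list of dicts, best first, with "confidence" (0 to 1); they miss things now and then, are a little off and sometimes report something else, mostly with a low value. They report only what shows in the picture. A call takes as long as a camera call. They do not tell look-alikes from the thing itself.
- recognise(thing, camera): "rect" ([left, top, right, bottom] in pixels, round what is visible of it).
- outline_of(thing, camera): "pixels" (480x640 bool, what is visible of it) and "rect" ([left, top, right, bottom] in pixels, round what is visible of it).
The state is a dict: "clock": time; "joint_pos": joint angles; "qvel": joint speeds; "joint_efforts": joint torques, N m; "ee_pos": TCP position; "orientation": TCP orientation; "force": force on the tool from outside, world axes, zero at the start; "ft_torque": the same for the moment, N m; "gripper_width": finger opening in m.
Only numpy, scipy, OpenCV 4.12 (cv2) and the standard library are available. Lean on these libraries where they do the work, as an engineer would, in place of code of your own. Each camera call takes 0.05 s, during which the arm holds its last target.

## Working session

There is one attempt and no reset: what is moved stays moved. The work goes in short steps, Python scripts to look and compute and a shell command to move; the robot and the scene stay as the last step left them, time stands still between calls to the robot, and variables do not carry over. Pictures are saved under pics/ and viewed, and the job is handed in when it is done.

```bash
ls; mkdir -p pics; python3 - <<'E'
from cell import *
import cv2
print(sense())
for n in("scene","top"):
    p,d=grab_frame(n); cv2.imwrite(f"pics/{n}0.png",p); c=camera_params(n); print(n,c)
E
```

```text
pics
{'clock': 0.0, 'joint_pos': array([1.12298403e+00, 8.74621428e-02, 1.75160003e-01, 1.65978190e+00,
       6.01341551e-06, 1.57084317e+00]), 'qvel': array([-3.70448752e-04,  1.81253258e-03,  4.48220449e-04, -8.82898887e-05,
       -3.02091317e-06,  2.81856877e-04]), 'joint_efforts': array([ 7.87475929e-04, -5.20386314e+01,  4.64805400e+01,  1.62004289e-02,
        1.27862822e-04,  8.26559216e-06]), 'ee_pos': array([0.23805352, 0.49557739, 0.2305952 ]), 'orientation': array([-6.97565890e-01, -3.06286945e+00,  1.96997105e-03]), 'force': array([-0.55579718, -0.27364814,  0.07070218]), 'ft_torque': array([ 0.01897931,  0.01080425, -0.0238251 ]), 'gripper_width': 0.08526779554103814}
scene {'vfov': 43.713414528913226, 'cx': 319.0557522512898, 'cy': 238.7594036451045, 'dist_coeffs': array([-0.098001,  0.      ,  0.      ,  0.      ,  0.      ]), 'extrinsics': array([[-0.36298597,  0.61854576, -0.69688043,  1.47126708],
       [ 0.93176003,  0.23450678, -0.27718191,  0.37255502],
       [-0.00802651, -0.74993847, -0.66145889,  1.0403271 ],
       [ 0.        ,  0.        ,  0.        ,  1.        ]])}
top {'vfov': 46.13151922183845, 'cx': 318.0702070173854, 'cy': 246.06557960792614, 'dist_coeffs': array([-0.02013776,  0.        ,  0.        ,  0.        ,  0.        ]), 'extrinsics': array([[ 0.0145422 , -0.98519487,  0.17082038,  0.2873583 ],
       [-0.9998227 , -0.01228354,  0.01427195, -0.04183226],
       [-0.01196237, -0.17099764, -0.98519882,  1.1661924 ],
       [ 0.        ,  0.        ,  0.        ,  1.        ]])}
```

View pics/scene0.png

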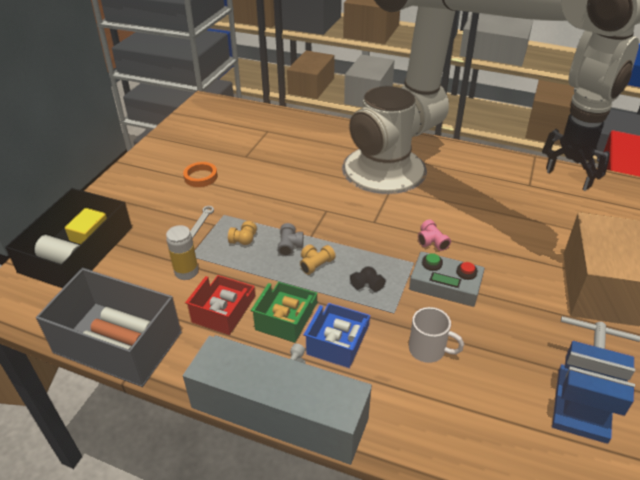

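View pics/top0.png

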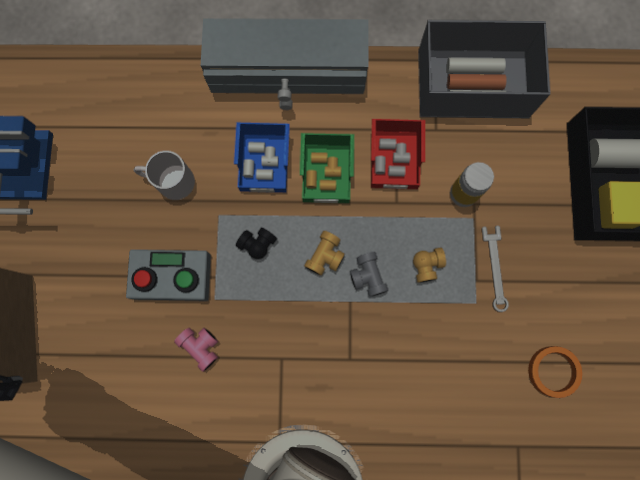

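Top view:
- **Brass tee:** the yellow tee is at (325,254). Things it could be confused with are the grey tee (370,275), the pink tee off the mat (198,348), the brass elbow (429,263) and the black elbow (257,243).
- **Green bin:** (327,167), between blue (263,157) and red (397,153).
- **Tally box:** (168,275), with the green button at (186,280) and the red at (144,279).

I choose the yellow tee on the mat. Next I'll measure it and check it in a crop.

```bash
cat > h.py <<'E'
from cell import *
import numpy as np, cv2
def cloud(name,d,ys,xs,z=None):
    c=camera_params(name); f=240/np.tan(np.radians(c['vfov']/2))
    K=np.array([[f,0,c['cx']],[0,f,c['cy']],[0,0,1]])
    u=cv2.undistortPoints(np.stack([xs,ys],-1).astype(float).reshape(-1,1,2),K,c['dist_coeffs']).reshape(-1,2)
    T=c['extrinsics']; r=np.c_[u,np.ones(len(u))]
    if d is not None: P=r*d[ys,xs][:,None]; return P@T[:3,:3].T+T[:3,3]
    R=r@T[:3,:3].T; return T[:3,3]+R*((z-T[2,3])/R[:,2])[:,None]
def inv(name,P):
    c=camera_params(name); f=240/np.tan(np.radians(c['vfov']/2))
    K=np.array([[f,0,c['cx']],[0,f,c['cy']],[0,0,1]]); T=np.linalg.inv(c['extrinsics'])
    return cv2.projectPoints(np.float64(P).reshape(-1,1,3),cv2.Rodrigues(T[:3,:3])[0],T[:3,3],K,c['dist_coeffs'])[0].reshape(-1,2)
E
python3 - <<'E'
from h import *
np.set_printoptions(precision=4,suppress=True)
p,d=grab_frame("top")
cv2.imwrite("pics/crop1.png",cv2.resize(p[110:370,110:480],None,fx=2,fy=2,interpolation=cv2.INTER_CUBIC))
for t in("brass_tee","brass_elbow","grey_tee","black_elbow","green_bin","red_bin","blue_bin","tally_box","log_button","undo_button","mug","oil_can"):
    for o in outline_of(t,"top")[:3]:
        ys,xs=np.nonzero(o['pixels']); k=d[ys,xs]>0
        if not k.sum(): continue
        P=cloud("top",d,ys[k],xs[k])
        print(t,round(o['confidence'],2),o['rect'],k.sum(),'med',np.median(P,0),'lo',np.percentile(P,2,0),'hi',np.percentile(P,98,0),'mid',(np.percentile(P,1,0)+np.percentile(P,99,0))/2)
E
```

```text
brass_tee 0.93 [174.9, 327.2, 221.2, 367.9] 1103 med [0.2832 0.2056 0.0352] lo [ 0.2387  0.1777 -0.0006] hi [0.313  0.2506 0.0439] mid [0.2756 0.2146 0.0219]
brass_tee 0.87 [303.9, 230.4, 344.7, 274.9] 962 med [ 0.4625 -0.04    0.0381] lo [ 0.4309 -0.0731  0.0044] hi [ 0.5102 -0.004   0.0469] mid [ 0.4719 -0.0386  0.0248]
brass_elbow 0.81 [415.5, 246.3, 444.3, 282.6] 758 med [ 0.4516 -0.2462  0.0393] lo [ 0.4158 -0.2785  0.004 ] hi [ 0.48   -0.2226  0.0466] mid [ 0.4476 -0.2506  0.0251]
grey_tee 0.89 [349.1, 252.6, 386.7, 296.2] 929 med [ 0.423  -0.1294  0.0383] lo [ 0.3873 -0.1588  0.0255] hi [ 0.4662 -0.0961  0.0471] mid [ 0.427  -0.1278  0.0356]
grey_tee 0.57 [235.9, 232.4, 278.6, 260.8] 795 med [0.489  0.0994 0.0386] lo [0.4592 0.065  0.0039] hi [0.5169 0.1378 0.0465] mid [0.4887 0.1015 0.0237]
black_elbow 0.6 [235.5, 227.0, 274.1, 258.1] 802 med [0.4884 0.0989 0.0385] lo [0.4592 0.065  0.0035] hi [0.5145 0.1378 0.0465] mid [0.4876 0.1015 0.0247]
green_bin 0.6 [300.0, 135.8, 354.5, 200.5] 3575 med [ 0.6574 -0.0416  0.0169] lo [ 0.5826 -0.0943 -0.0013] hi [0.712  0.0101 0.0665] mi
[... 1230 characters left out ...]
953 0.3056 0.057 ] hi [0.4235 0.3381 0.0708] mid [0.409 0.323 0.064]
mug 0.9 [132.5, 150.0, 197.1, 198.8] 1890 med [0.6313 0.2904 0.0442] lo [0.5862 0.2428 0.0002] hi [0.6621 0.3493 0.091 ] mid [0.6242 0.2974 0.0455]
mug 0.47 [298.6, 135.4, 353.7, 201.4] 3515 med [ 0.6572 -0.0418  0.0167] lo [ 0.5828 -0.0925 -0.0013] hi [0.7118 0.0103 0.0663] mid [ 0.6471 -0.0412  0.0325]
mug 0.37 [306.9, 230.2, 343.6, 277.7] 1028 med [ 0.4628 -0.0398  0.0377] lo [ 0.4299 -0.0724  0.0023] hi [ 0.5122 -0.0028  0.0468] mid [ 0.4716 -0.0374  0.0242]
oil_can 0.75 [447.3, 162.0, 493.0, 208.0] 1368 med [ 0.596  -0.3221  0.1212] lo [ 0.5763 -0.3563  0.0002] hi [ 0.633  -0.3009  0.133 ] mid [ 0.6199 -0.3319  0.0658]
```

View pics/crop1.png

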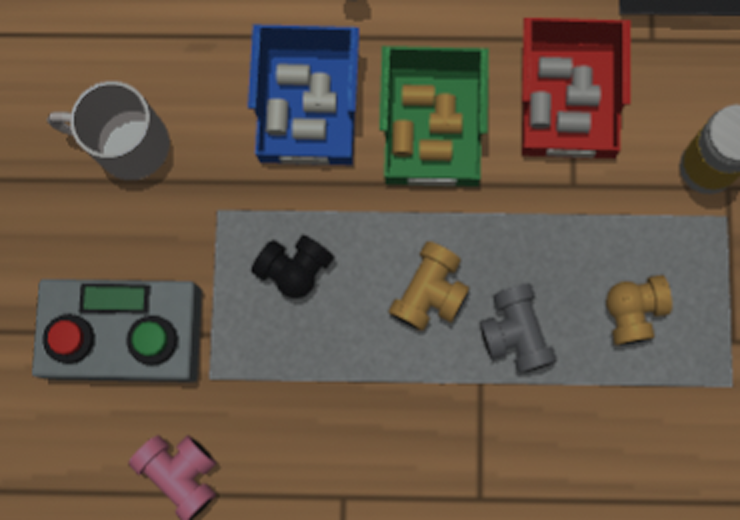

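The crop confirms the brass tee: a yellow T with its junction at about full-picture (324,253). The pink T lies off the mat and the grey T is next to it. The networks ranked the pink tee first, so I'm ignoring that result. Next I'll cross-check the points from the scene camera and work out the shifts.

```bash
python3 - <<'E'
from h import *
from scipy.spatial.transform import Rotation as Ro
np.set_printoptions(precision=4,suppress=True)
print('junction', cloud("top",None,np.array([252.8]),np.array([323.8]),.039))
s=sense();R=Ro.from_rotvec(s['orientation']).as_matrix();print(R,s['clock'])
p,d=grab_frame("scene")
for t in("brass_tee","green_bin","log_button"):
    for o in outline_of(t,"scene")[:3]:
        ys,xs=np.nonzero(o['pixels']); k=d[ys,xs]>0
        P=cloud("scene",d,ys[k],xs[k]); print(t,round(o['confidence'],2),o['rect'],'med',np.median(P,0),'lo',np.percentile(P,2,0),'hi',np.percentile(P,98,0))
q=p.copy()
pts=[[.465,-.038,.039],[.647,-.041,.065],[.4073,.236,.067]]
for u in inv("scene",pts): cv2.circle(q,tuple(int(round(v)) for v in u),2,(255,0,255),-1); print(u)
cv2.imwrite("pics/scene1.png",cv2.resize(q[190:370,180:500],None,fx=2.5,fy=2.5))
p,d=grab_frame("top");q=p.copy()
for u in inv("top",pts): cv2.circle(q,tuple(int(round(v)) for v in u),1,(255,0,255),-1)
cv2.imwrite("pics/top1.png",cv2.resize(q[110:370,110:480],None,fx=2,fy=2))
for t in pts+[]: print(t, 1000*R.T@(np.array(t)-s['ee_pos']))
print((1000*R.T@(np.array(pts[1])-pts[0])),(1000*R.T@(np.array(pts[2])-pts[1])))
# top view green cap depth
h=cv2.cvtColor(p,cv2.COLOR_BGR2HSV); m=np.zeros(h.shape[:2],bool); m[265:295,172:200]=True
ys,xs=np.nonzero(m&(h[...,0]>40)&(h[...,0]<85)&(h[...,1]>120)&(d>0));P=cloud("top",d,ys,xs)
print('cap',len(P),P.mean(0),P.min(0),P.max(0),np.percentile(P[:,2],[10,50,90]))
E
```

```text
junction [[ 0.4691 -0.0373  0.039 ]]
[[-0.9014  0.433   0.    ]
 [ 0.433   0.9014  0.    ]
 [-0.      0.0001 -1.    ]] 0.75
brass_tee 0.9 [299.3, 245.2, 335.6, 275.6] med [ 0.472  -0.0316  0.035 ] lo [ 0.4377 -0.0694  0.0054] hi [0.5171 0.0043 0.0462]
brass_tee 0.57 [416.1, 219.3, 450.2, 250.2] med [0.296  0.212  0.0311] lo [ 0.2005  0.1787 -0.0028] hi [0.3168 0.2602 0.0426]
green_bin 0.7 [251.2, 281.8, 320.9, 342.8] med [ 0.6589 -0.0391  0.0244] lo [ 0.5855 -0.0899 -0.0004] hi [0.7176 0.0163 0.0665]
log_button 0.67 [425.9, 249.9, 440.4, 264.1] med [0.4157 0.2416 0.0656] lo [0.3972 0.2277 0.0568] hi [0.4289 0.2569 0.0698]
log_button 0.22 [229.5, 222.2, 257.4, 244.4] med [ 0.4665 -0.2397  0.0354] lo [ 0.3931 -0.275   0.0014] hi [ 0.4858 -0.2156  0.0466]
[315.3135 251.813 ]
[283.9798 294.5737]
[430.8237 255.4336]
[0.465, -0.038, 0.039] [-435.5989 -382.9358  192.2985]
[0.647, -0.041, 0.065] [-600.9523 -306.833   166.3057]
[0.4073, 0.236, 0.067] [-264.9475 -160.9362  164.3062]
[-165.3534   76.1028  -25.9928] [336.0048 145.8968  -1.9995]
cap 230 [0.4091 0.2368 0.0661] [0.393  0.2207 0.0529] [0.4265 0.2563 0.0727] [0.0634 0.0663 0.0692]
```

View pics/scene1.png

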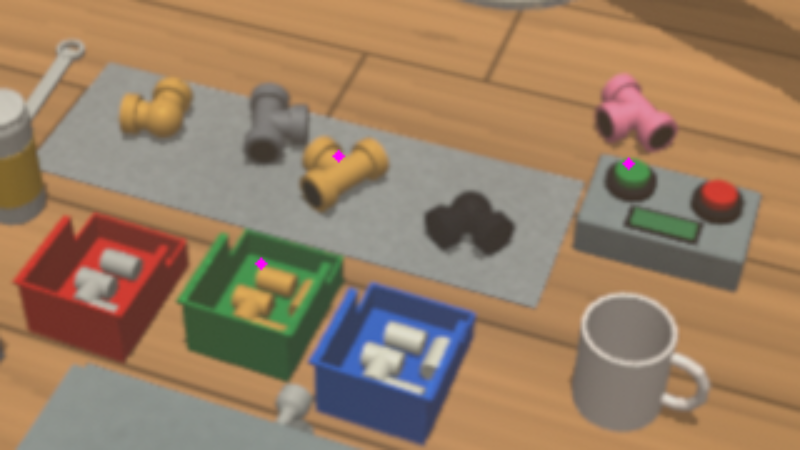

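View pics/top1.png

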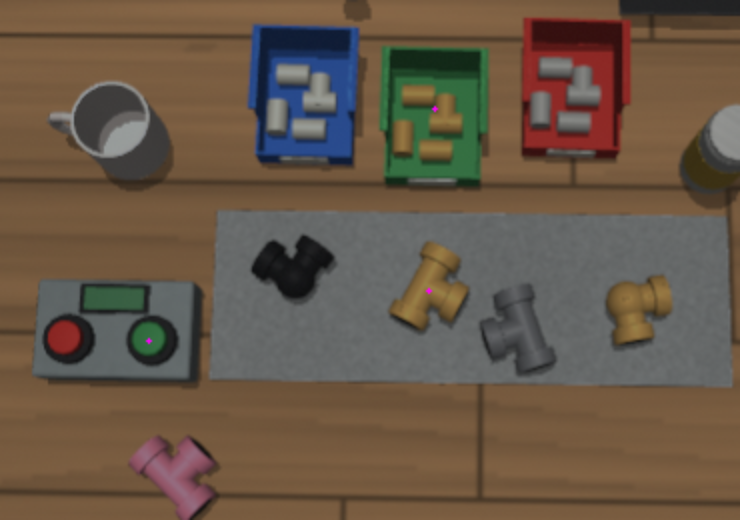

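Both cameras agree to within about 8 mm. Targets are tee (0.470, -0.035), bin mouth (0.650, -0.040) and button about (0.411, 0.238) with its top at about z = 0.068. I'll shut the gripper and travel high to the tee.

```bash
python3 -m pendant '[{"dx":-10,"dy":-9},{"dx":-30,"dy":-26},{"dx":-52,"dy":-45},{"dx":-78,"dy":-67},{"dx":-104,"dy":-90},{"dx":-130,"dy":-112},{"dx":-156,"dy":-134},{"dx":-182,"dy":-157},{"dx":-208,"dy":-179},{"dx":-230,"dy":-198},{"dx":-245,"dy":-211},{"dx":-250,"dy":-215}]' 1
```

```text
invalid input at $[0]: expected keys dx, dy, dz, turn
```

```bash
python3 -m pendant '[{"dx":-10,"dy":-9},{"dx":-30,"dy":-26},{"dx":-52,"dy":-45},{"dx":-78,"dy":-67},{"dx":-104,"dy":-90},{"dx":-130,"dy":-112},{"dx":-156,"dy":-134},{"dx":-175,"dy":-150},{"dx":-185,"dy":-159},{"dx":-189,"dy":-163},{"dx":-189,"dy":-163}]'
```

```text
invalid input at $[0]: expected keys dx, dy, dz, turn
```

All four keys are required in every row.

```bash
python3 -m pendant '[{"dx":-10,"dy":-9,"dz":0,"turn":0},{"dx":-30,"dy":-26,"dz":0,"turn":0},{"dx":-52,"dy":-45,"dz":0,"turn":0},{"dx":-78,"dy":-67,"dz":0,"turn":0},{"dx":-104,"dy":-90,"dz":0,"turn":0},{"dx":-130,"dy":-112,"dz":0,"turn":0},{"dx":-156,"dy":-134,"dz":0,"turn":0},{"dx":-182,"dy":-157,"dz":0,"turn":0},{"dx":-208,"dy":-179,"dz":0,"turn":0},{"dx":-230,"dy":-198,"dz":0,"turn":0},{"dx":-245,"dy":-211,"dz":0,"turn":0},{"dx":-250,"dy":-215,"dz":0,"turn":0}]' 1
```

```text
clock: 2.2
ee_pos: [0.3707, 0.1917, 0.2315]
orientation: [0.701, 3.062, 0.0]
force: [0.8, 0.7, 0.6]
gripper_width: -0.0001
```

```bash
python3 -m pendant '[{"dx":-10,"dy":-9,"dz":0,"turn":0},{"dx":-30,"dy":-26,"dz":0,"turn":0},{"dx":-52,"dy":-45,"dz":0,"turn":0},{"dx":-78,"dy":-67,"dz":0,"turn":0},{"dx":-104,"dy":-90,"dz":0,"turn":0},{"dx":-130,"dy":-112,"dz":0,"turn":0},{"dx":-156,"dy":-134,"dz":0,"turn":0},{"dx":-175,"dy":-150,"dz":0,"turn":0},{"dx":-185,"dy":-159,"dz":0,"turn":0},{"dx":-189,"dy":-163,"dz":0,"turn":0},{"dx":-189,"dy":-163,"dz":0,"turn":0},{"dx":-189,"dy":-163,"dz":0,"turn":0}]'; python3 - <<'E'
from h import *
print(sense()['ee_pos'])
p,d=grab_frame("wrist"); cv2.imwrite("pics/w1.png",p)
c=camera_params("wrist"); print(c['extrinsics'].round(3).tolist())
q=p
pts=[[.47,-.035,.039],[.65,-.04,.065]]
for u in inv("wrist",pts): print(u); cv2.circle(q,tuple(int(round(v)) for v in u),3,(255,0,255),-1)
cv2.imwrite("pics/w1.png",q)
E
```

```text
clock: 3.4
ee_pos: [0.4699, -0.0342, 0.2314]
orientation: [-0.696, -3.063, -0.0]
force: [-0.6, -0.4, -0.5]
gripper_width: -0.0002
[ 0.46991003 -0.03424413  0.23139189]
[[0.432, 0.858, 0.277, 0.398], [0.902, -0.411, -0.132, -0.001], [0.0, 0.307, -0.952, 0.373], [0.0, 0.0, 0.0, 1.0]]
[319.87631274 214.52577582]
[397.97516631 392.3996861 ]
```

View pics/w1.png

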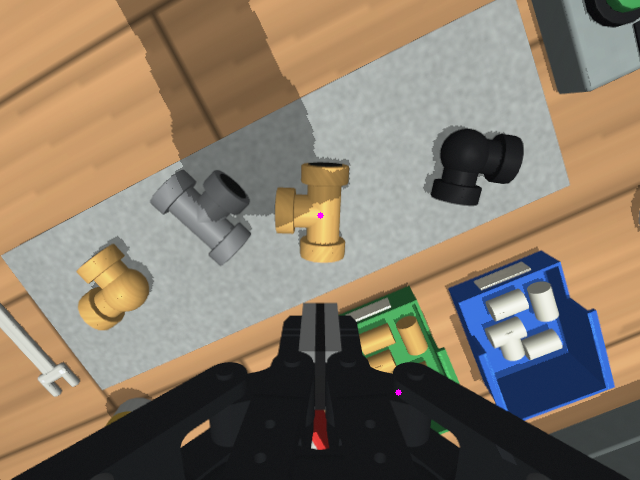

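The wrist view shows the marker at (320,215), on the brass tee's junction. I'll descend to about 3.5 cm above it.

```bash
python3 -m pendant '[{"dx":0,"dy":0,"dz":8,"turn":0},{"dx":0,"dy":0,"dz":25,"turn":0},{"dx":0,"dy":0,"dz":45,"turn":0},{"dx":0,"dy":0,"dz":65,"turn":0},{"dx":0,"dy":0,"dz":85,"turn":0},{"dx":0,"dy":0,"dz":105,"turn":0},{"dx":0,"dy":0,"dz":125,"turn":0},{"dx":0,"dy":0,"dz":142,"turn":0},{"dx":0,"dy":0,"dz":152,"turn":0},{"dx":0,"dy":0,"dz":157,"turn":0},{"dx":0,"dy":0,"dz":157,"turn":0},{"dx":0,"dy":0,"dz":157,"turn":0}]'
python3 -m pendant '[{"dx":0,"dy":0,"dz":0,"turn":0},{"dx":0,"dy":0,"dz":0,"turn":0},{"dx":0,"dy":0,"dz":0,"turn":0},{"dx":0,"dy":0,"dz":0,"turn":0},{"dx":0,"dy":0,"dz":0,"turn":0},{"dx":0,"dy":0,"dz":0,"turn":0},{"dx":0,"dy":0,"dz":0,"turn":0},{"dx":0,"dy":0,"dz":0,"turn":0},{"dx":0,"dy":0,"dz":0,"turn":0},{"dx":0,"dy":0,"dz":0,"turn":0},{"dx":0,"dy":0,"dz":0,"turn":0},{"dx":0,"dy":0,"dz":0,"turn":0}]'
python3 -m pendant '[{"dx":0,"dy":0,"dz":0,"turn":0},{"dx":0,"dy":0,"dz":0,"turn":0},{"dx":0,"dy":0,"dz":0,"turn":0},{"dx":0,"dy":0,"dz":0,"turn":0},{"dx":0,"dy":0,"dz":0,"turn":0},{"dx":0,"dy":0,"dz":0,"turn":0},{"dx":0,"dy":0,"dz":0,"turn":0},{"dx":0,"dy":0,"dz":0,"turn":0},{"dx":0,"dy":0,"dz":0,"turn":0},{"dx":0,"dy":0,"dz":0,"turn":0}]'
python3 - <<'E'
from h import *
p,d=grab_frame("scene"); cv2.imwrite("pics/s2.png",p)
E
```

```text
clock: 4.65
ee_pos: [0.4705, -0.035, 0.075]
orientation: [0.697, 3.062, 0.0]
force: [-0.5, 0.4, -0.3]
gripper_width: 0.0001
clock: 5.85
ee_pos: [0.4702, -0.035, 0.0743]
orientation: [-0.697, -3.063, -0.0]
force: [0.2, -0.7, 0.2]
gripper_width: 0.0001
clock: 6.85
ee_pos: [0.4702, -0.0351, 0.0743]
orientation: [-0.698, -3.063, -0.0]
force: [1.6, -0.3, -1.0]
gripper_width: 0.0002
```

View pics/s2.png

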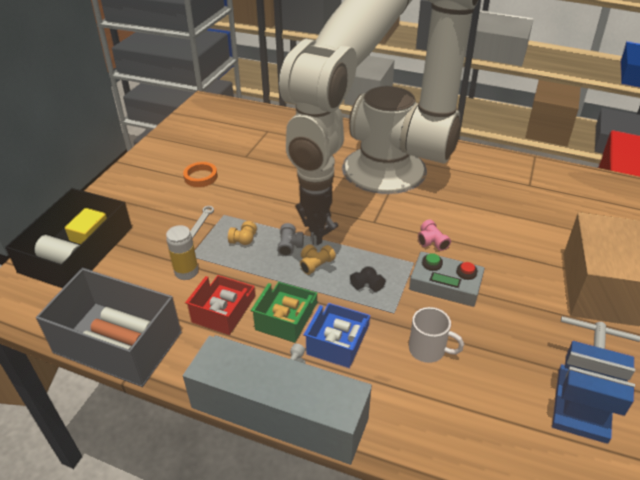

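The fingertips at (318,240) are just above the brass tee at (317,257), nothing was touched, and the hold lasted more than 2 s. Next I go up, across to the green bin and down.

```bash
python3 -m pendant '[{"dx":0,"dy":0,"dz":-8,"turn":0},{"dx":0,"dy":0,"dz":-28,"turn":0},{"dx":0,"dy":0,"dz":-55,"turn":0},{"dx":0,"dy":0,"dz":-85,"turn":0},{"dx":0,"dy":0,"dz":-110,"turn":0},{"dx":-10,"dy":4,"dz":-125,"turn":0},{"dx":-35,"dy":15,"dz":-130,"turn":0},{"dx":-70,"dy":31,"dz":-130,"turn":0},{"dx":-105,"dy":47,"dz":-130,"turn":0},{"dx":-140,"dy":62,"dz":-130,"turn":0},{"dx":-158,"dy":70,"dz":-130,"turn":0},{"dx":-164,"dy":73,"dz":-130,"turn":0}]'
python3 -m pendant '[{"dx":0,"dy":0,"dz":0,"turn":0},{"dx":0,"dy":0,"dz":8,"turn":0},{"dx":0,"dy":0,"dz":25,"turn":0},{"dx":0,"dy":0,"dz":45,"turn":0},{"dx":0,"dy":0,"dz":65,"turn":0},{"dx":0,"dy":0,"dz":85,"turn":0},{"dx":0,"dy":0,"dz":98,"turn":0},{"dx":0,"dy":0,"dz":106,"turn":0},{"dx":0,"dy":0,"dz":109,"turn":0},{"dx":0,"dy":0,"dz":109,"turn":0},{"dx":0,"dy":0,"dz":109,"turn":0}]'
```

```text
clock: 8.1
ee_pos: [0.651, -0.0403, 0.2034]
orientation: [-0.697, -3.062, 0.0]
force: [-0.2, -0.2, 0.1]
gripper_width: 0.0001
clock: 9.2
ee_pos: [0.65, -0.0403, 0.0962]
orientation: [0.697, 3.062, 0.0]
force: [-0.4, 0.3, 0.9]
gripper_width: 0.0001
```

```bash
python3 -m pendant '[{"dx":0,"dy":0,"dz":0,"turn":0},{"dx":0,"dy":0,"dz":0,"turn":0},{"dx":0,"dy":0,"dz":0,"turn":0},{"dx":0,"dy":0,"dz":0,"turn":0},{"dx":0,"dy":0,"dz":0,"turn":0},{"dx":0,"dy":0,"dz":0,"turn":0},{"dx":0,"dy":0,"dz":0,"turn":0},{"dx":0,"dy":0,"dz":0,"turn":0},{"dx":0,"dy":0,"dz":0,"turn":0},{"dx":0,"dy":0,"dz":0,"turn":0},{"dx":0,"dy":0,"dz":0,"turn":0},{"dx":0,"dy":0,"dz":0,"turn":0}]'
python3 -m pendant '[{"dx":0,"dy":0,"dz":0,"turn":0},{"dx":0,"dy":0,"dz":0,"turn":0},{"dx":0,"dy":0,"dz":0,"turn":0},{"dx":0,"dy":0,"dz":0,"turn":0},{"dx":0,"dy":0,"dz":0,"turn":0},{"dx":0,"dy":0,"dz":0,"turn":0},{"dx":0,"dy":0,"dz":0,"turn":0},{"dx":0,"dy":0,"dz":0,"turn":0},{"dx":0,"dy":0,"dz":0,"turn":0},{"dx":0,"dy":0,"dz":0,"turn":0}]'
python3 - <<'E'
from h import *
p,d=grab_frame("scene"); p2,_=grab_frame("top"); cv2.imwrite("pics/s3.png",np.hstack([cv2.resize(p[180:360,180:500],(400,225)),cv2.resize(p2[60:285,180:580],(400,225))]))
E
```

```text
clock: 10.4
ee_pos: [0.6496, -0.0402, 0.0953]
orientation: [0.698, 3.063, 0.0]
force: [0.6, 0.6, 0.6]
gripper_width: 0.0001
clock: 11.4
ee_pos: [0.6496, -0.0402, 0.0953]
orientation: [-0.698, -3.063, 0.0]
force: [0.1, -0.7, -0.2]
gripper_width: 0.0002
```

View pics/s3.png

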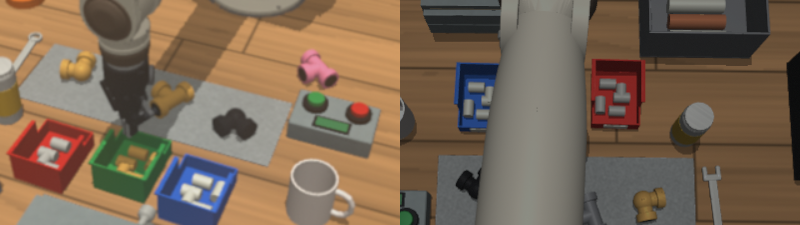

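The scene view shows the tip directly over the green bin's mouth at about (132,130) in the left panel. Next I go up, then across high to the button.

```bash
python3 -m pendant '[{"dx":0,"dy":0,"dz":-8,"turn":0},{"dx":0,"dy":0,"dz":-28,"turn":0},{"dx":0,"dy":0,"dz":-55,"turn":0},{"dx":0,"dy":0,"dz":-85,"turn":0},{"dx":0,"dy":0,"dz":-110,"turn":0},{"dx":10,"dy":4,"dz":-122,"turn":0},{"dx":28,"dy":12,"dz":-125,"turn":0},{"dx":53,"dy":23,"dz":-125,"turn":0},{"dx":80,"dy":35,"dz":-125,"turn":0},{"dx":110,"dy":48,"dz":-125,"turn":0},{"dx":140,"dy":62,"dz":-125,"turn":0},{"dx":170,"dy":75,"dz":-125,"turn":0}]'
python3 -m pendant '[{"dx":30,"dy":13,"dz":0,"turn":0},{"dx":60,"dy":26,"dz":0,"turn":0},{"dx":90,"dy":39,"dz":0,"turn":0},{"dx":120,"dy":53,"dz":0,"turn":0},{"dx":145,"dy":64,"dz":0,"turn":0},{"dx":160,"dy":70,"dz":0,"turn":0},{"dx":166,"dy":73,"dz":0,"turn":0},{"dx":166,"dy":73,"dz":0,"turn":0},{"dx":166,"dy":73,"dz":0,"turn":0}]'
python3 - <<'E'
from h import *
from scipy.spatial.transform import Rotation as Ro
p,d=grab_frame("wrist")
os=outline_of("log_button","wrist")
for o in os[:2]:
    ys,xs=np.nonzero(o['pixels']);k=d[ys,xs]>0;P=cloud("wrist",d,ys[k],xs[k]);print(o['confidence'],o['rect'],np.median(P,0),P.min(0),P.max(0))
h=cv2.cvtColor(p,cv2.COLOR_BGR2HSV); m=((h[...,0]>40)&(h[...,0]<85)&(h[...,1]>120)).astype(np.uint8)
n,l,st,ce=cv2.connectedComponentsWithStats(m)
for i in range(1,n):
    if st[i,4]>150:
        ys,xs=np.nonzero((l==i)&(d>0));P=cloud("wrist",d,ys,xs);print(st[i],ce[i].round(),P.mean(0),np.percentile(P,[2,50,98],axis=0).round(4).tolist())
for u in inv("wrist",[[.411,.238,.067]]): print(u); cv2.circle(p,tuple(int(round(v)) for v in u),3,(255,0,255),-1)
cv2.imwrite("pics/w4.png",p); s=sense(); print(s['ee_pos'],s['clock'])
E
```

```text
clock: 12.7
ee_pos: [0.5272, 0.1022, 0.2199]
orientation: [-0.697, -3.063, 0.0]
force: [0.4, 0.7, -0.2]
gripper_width: -0.0001
clock: 13.6
ee_pos: [0.411, 0.2383, 0.2201]
orientation: [0.698, 3.063, -0.0]
force: [-0.2, -0.1, -0.8]
gripper_width: 0.0002
0.83 [297.7, 202.7, 343.0, 245.7] [0.4077643  0.238641   0.06621156] [0.39273159 0.22167183 0.0554407 ] [0.4246187  0.25475837 0.06865732]
0.6 [199.2, 311.7, 267.4, 371.7] [0.48251795 0.11196164 0.03729212] [0.45693195 0.0639021  0.0016383 ] [0.51779829 0.14621301 0.04586328]
[ 299  200   43   44 1473] [320. 221.] [0.40820526 0.23875731 0.06560656] [[0.3937, 0.2237, 0.0566], [0.408, 0.2389, 0.0662], [0.424, 0.2535, 0.0677]]
[320.73062542 225.54649495]
[0.41124774 0.23811777 0.22013572] 13.7
```

View pics/w4.png

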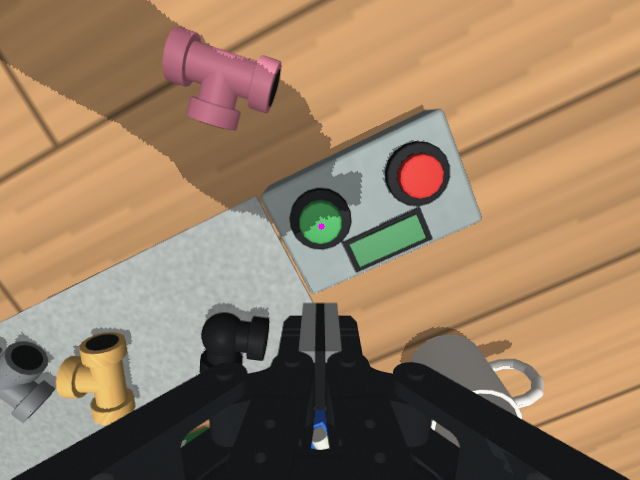

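The wrist view puts the green cap's centre at (320,221), which is (0.4085, 0.2388, 0.0665). That is 2 mm off my current aim. I'll descend to about 12 mm above it and then press in small steps.

```bash
python3 -m pendant '[{"dx":1,"dy":0,"dz":8,"turn":0},{"dx":2,"dy":0,"dz":25,"turn":0},{"dx":2,"dy":0,"dz":45,"turn":0},{"dx":2,"dy":0,"dz":65,"turn":0},{"dx":2,"dy":0,"dz":85,"turn":0},{"dx":2,"dy":0,"dz":105,"turn":0},{"dx":2,"dy":0,"dz":122,"turn":0},{"dx":2,"dy":0,"dz":133,"turn":0},{"dx":2,"dy":0,"dz":139,"turn":0},{"dx":2,"dy":0,"dz":141,"turn":0},{"dx":2,"dy":0,"dz":141,"turn":0},{"dx":2,"dy":0,"dz":141,"turn":0}]'
python3 -m pendant '[{"dx":0,"dy":0,"dz":3,"turn":0},{"dx":0,"dy":0,"dz":6,"turn":0},{"dx":0,"dy":0,"dz":9,"turn":0},{"dx":0,"dy":0,"dz":12,"turn":0},{"dx":0,"dy":0,"dz":14,"turn":0},{"dx":0,"dy":0,"dz":14,"turn":0},{"dx":0,"dy":0,"dz":14,"turn":0}]'
```

```text
clock: 14.9
ee_pos: [0.4094, 0.2397, 0.08]
orientation: [0.697, 3.062, 0.001]
force: [-0.3, 1.1, -0.6]
gripper_width: 0.0001
clock: 15.6
ee_pos: [0.409, 0.2395, 0.0655]
orientation: [0.697, 3.063, 0.0]
force: [-0.6, -0.1, 2.1]
gripper_width: 0.0002
```

```bash
python3 -m pendant '[{"dx":0,"dy":0,"dz":2,"turn":0},{"dx":0,"dy":0,"dz":3,"turn":0},{"dx":0,"dy":0,"dz":4,"turn":0},{"dx":0,"dy":0,"dz":4,"turn":0},{"dx":0,"dy":0,"dz":4,"turn":0}]'
python3 -m pendant '[{"dx":0,"dy":0,"dz":1,"turn":0},{"dx":0,"dy":0,"dz":1.5,"turn":0},{"dx":0,"dy":0,"dz":1.5,"turn":0},{"dx":0,"dy":0,"dz":1.5,"turn":0}]'
```

```text
clock: 16.1
ee_pos: [0.4091, 0.2395, 0.0614]
orientation: [0.697, 3.063, 0.0]
force: [-1.5, -0.7, 4.6]
gripper_width: -0.0
clock: 16.5
ee_pos: [0.4092, 0.2396, 0.0609]
orientation: [0.697, 3.063, 0.001]
force: [-4.1, -1.4, 13.2]
gripper_width: 0.0004
```

The cap is on its stop: z stalled at 0.061 and the force rose from 4.6 to 13 N. I'll lift off.

```bash
python3 -m pendant '[{"dx":0,"dy":0,"dz":0,"turn":0},{"dx":0,"dy":0,"dz":-4,"turn":0},{"dx":0,"dy":0,"dz":-12,"turn":0},{"dx":0,"dy":0,"dz":-28,"turn":0},{"dx":0,"dy":0,"dz":-50,"turn":0},{"dx":0,"dy":0,"dz":-75,"turn":0},{"dx":0,"dy":0,"dz":-100,"turn":0},{"dx":0,"dy":0,"dz":-125,"turn":0},{"dx":0,"dy":0,"dz":-142,"turn":0},{"dx":0,"dy":0,"dz":-150,"turn":0},{"dx":0,"dy":0,"dz":-152,"turn":0},{"dx":0,"dy":0,"dz":-152,"turn":0}]'
python3 - <<'E'
from h import *
p,d=grab_frame("wrist")
h=cv2.cvtColor(p,cv2.COLOR_BGR2HSV); m=((h[...,0]>40)&(h[...,0]<85)&(h[...,1]>120)).astype(np.uint8)
n,l,st,ce=cv2.connectedComponentsWithStats(m)
for i in range(1,n):
    if st[i,4]>150:
        ys,xs=np.nonzero((l==i)&(d>0));P=cloud("wrist",d,ys,xs);print(st[i],np.median(P,0))
s=sense();print(s['force'],s['qvel'].round(3))
q,_=grab_frame("scene"); cv2.imwrite("pics/end.png",np.hstack([cv2.resize(p,(400,300)),cv2.resize(q,(400,300))]))
E
```

```text
clock: 17.7
ee_pos: [0.4089, 0.2394, 0.2112]
orientation: [-0.697, -3.063, 0.001]
force: [0.2, -0.2, -0.4]
gripper_width: 0.0
[ 299  205   43   45 1541] [0.40742484 0.23893197 0.06579052]
[-0.68085002 -0.34366708  0.4647936 ] [-0.     0.001 -0.008  0.     0.    -0.002]
```

View pics/end.png

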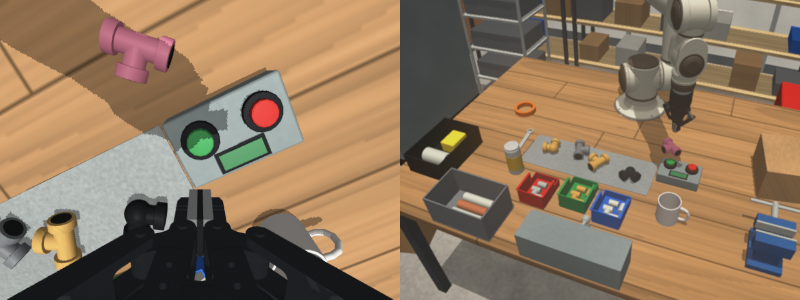

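The green cap is back up at z = 0.066, the arm is clear, and everything is in its place.

```bash
python3 -c "
from cell import *
print(close_job())"
```

```text
the job is handed in; nothing more can be done
None
```

The job is done in the order asked and handed in after about 18 s of the 54 s allowed; no verdict was reported.

- **Brass tee:** I pointed at it for more than 2 s from about 3.5 cm above its middle, at (0.470, -0.035). Travel between pointing spots was at z of at least 0.20.
- **Green bin:** I pointed for more than 2 s about 3 cm above the middle of its mouth, at (0.650, -0.040).
- **Green button:** I pressed it to its stop: the fingertip stalled at z = 0.061 and the force rose to 13 N. I then lifted off.

**Last checks:** the green cap was back up at z = 0.066, the same as before within measuring noise. The wrist force was about zero, the arm was clear at z = 0.21, and nothing in the pictures had visibly moved. I never went near the red button.

**Disagreements:**
- The network ranked the pink tee above the brass one in the top view, so I chose by colour and position on the mat.
- The scene and top cameras differed by about 5–8 mm. The wrist camera settled this for the tee and the button. The bin's aim is an average of the two cameras, confirmed only by the scene view.
- One move was refused before it ran because its rows lacked some keys.

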